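# Set the solder sucker

### The arm

A 6-joint arm with a two-finger parallel gripper is mounted at the origin on the work surface. World frame = base frame: x ahead of the robot, y to its left, z up, the work surface at z = 0. Lengths are in m, angles in rad, forces in N, time in s.
With the tool pointing down it reaches from about 0.35 to 0.925 m from the base axis. Payload 6.4 kg.
Tool frame: the origin (TCP) lies at the very end of the fingers, on their centre line; the grasp point (between the pads) lies 19 mm behind it (env.tcp_to_grasp is the distance from the TCP to the grasp point, in m); z points along the fingers, y is the line along which they close (so a half turn about z gives the same grasp; the last joint's range is limited). The gripper opens to 85 mm and grips with 20 to 120 N. Pads are 22 mm wide; open, the fingers measure 114 mm over their backs; the gripper's body (76 mm by 85 mm) begins 54 mm behind the grasp point. The pads swing forward as they close: fully open they stand 13 mm farther back than shut.
Start: joints at [1.171, 0.245, 1.558, -0, 1.339, -0.174], TCP at [0.146, 0.634, 0.231] pointing down, gripper open.
Joint ranges: [-3.13, 3.13], [-1.02, 2.26], [0.13, 2.54], [-0.95, 4.09], [0.21, 2.88], [-2.74, 2.74]. Speed limits (rad/s): [2.57, 2.57, 3.14, 3.14, 3.14, 3.14].

### API

Orientations are given as [roll, pitch, yaw] about the fixed x, y, z axes, in that order (R = Rz(yaw) Ry(pitch) Rx(roll)).
In Python, from workcell import env gives the robot as it stands.
- The arm moves only by the shell command python3 -m jog 'ROWS' [FORCE]. ROWS is JSON, one flat list of numbers, 7 for each row, row after row: the shift along the tool's x, y, z as a fraction of full scale, then the turn, a rotation vector about the tool's x, y, z as a fraction of full scale, then the closure, from -1 (fully open) to 1 (shut). A call has 1 to 20 rows; each row shifts and turns the commanded pose from where the row before left it, along the tool's axes as they then stand; what a row does not reach is not made up. Full scale, the value 1, is 30 mm for a shift and 0.12 rad for a turn. A row lasts 1/12 s, in which the tool goes at most 41.7 mm and 7.16 degrees, less where a joint would pass 70% of its speed; a pose out of reach is approached as far as the arm can. A call with a number of a shift or a turn outside -1 to 1 is refused whole. A call with a gripper value outside its range is refused whole. The fingers move at their own pace and stop on an object; FORCE is the grip in N (left out, the last holds). Time passes only in rows, so rows that do not move let the fingers close. It gives the time, the measured TCP pose, the force, the opening and the grip force at its end, in the units of the state.
- env.state(): the state, without advancing time (a new reading comes with each control period).
- env.snapshot(name): name is "scene" or "top" or "wrist"; returns a dict with "frame" (384x512x3 uint8, red, green, blue), "camera_matrix" (3x3 intrinsics, pixels), "eye" and "rotation" of the camera in the world. Camera axes: x right, y up, looking along -z (the intrinsics and any distortion apply to the point x, -y, -z); pixel columns grow to the right and rows downward; lengths in m; the calibration is good to about 2 mm. A picture is of the moment at which its call begins. There is no depth.
- env.finish_job(): hands the job in; it is judged then, once.
The state is a dict: "time": time; "qpos": joint angles; "qd": joint speeds; "effort": joint torques, N m; "ee_pos": TCP position; "tcp_rot": TCP orientation; "force": force on the tool from outside, world axes, zero at the start; "moment": the same for the moment, N m; "grip_width": finger opening in m; "finger_force": force on a finger pad.
Only numpy, scipy, OpenCV 4.12 (cv2) and the standard library are available. Lean on these libraries where they do the work, as an engineer would, in place of code of your own. Each camera call takes 0.05 s, during which the arm holds its last target. There are 200 camera calls.

### The job

Lift the blue solder sucker with the yellow plunger head out of the wooden tool block and stand it nose down in the cup of the dark iron loading stand, all the way to the cup's floor. Then push its plunger straight down to its stop, so that it clicks and stays down by itself: push firmly, but do not ram the tool into the stand. Leave the sucker standing in the cup, and leave the two pens, the solder spool and the tin where they are.

Things in the scene. Friction and masses are not known exactly. Their poses are not given: they have to be found in the camera images.
- pump: Solder sucker, 0.16 kg, 178 mm tall, plunger up: white nose cone (12 mm wide at the tip, 28 mm from 25 mm up), blue barrel 28 mm in diameter up to 120 mm, 10 mm steel rod, yellow plunger head (30 mm in diameter, from 160 to 178 mm). Starts upright, nose down, in a hole of the block. Origin: tip of the nose; z runs up the barrel. May be carried by its head, which stands above its neighbours.
- plunger_top (a point): Centre of the flat top of the yellow plunger head, 30 mm in diameter. It sinks with the plunger.
- plunger (a joint): Plunger travel: 0 up, 0.035 m pushed down to its hard stop. An over-centre spring resists: 2 N at the top, 13 N at 18 mm, easing to nothing at 32 mm, beyond which it snaps to the stop and stays there by itself; short of 32 mm it springs back up. Push slowly (10 to 15 mm/s) until the stop is felt (some 17 to 20 N). Over 45 N between sucker and stand is ramming.
- stand: Fixed dark iron stand: round foot 110 mm in diameter, 24 mm tall, with an upright grey cup: outside 41 mm, bore 32 mm (barrel 28), rim 85 mm up. The cup's floor is a tight sliding plug, found 42 to 60 mm below the rim; it slips down under some 8 N of push to its hard bottom at 60 mm: the sucker sinks an unknown 0 to 18 mm while its plunger is pushed. Origin: centre of the underside.
- stand_mouth (a point): Centre of the cup's mouth, at the height of its rim (85 mm above the bench).
- rack: Fixed wooden tool block, 75 x 230 x 60 mm tall, with three round holes of 32 mm diameter, 45 mm deep, in a row along its y axis at -75, 0 and +75 mm. Origin: centre of its underside; z up. Its yaw varies. The fingers fit best closing across the row (along the block's x axis).
- flux_pen: Bystander: white flux pen with a green cap, 95 mm tall, 27 mm in diameter, standing in another hole of the block (its top 110 mm above the bench). Origin: tip at the bottom.
- marker: Bystander: black paint marker with a red cap, 100 mm tall, 26 mm in diameter, standing in another hole of the block (its top 115 mm above the bench). Origin: tip at the bottom.
- spool: Bystander: solder spool with blue flanges, 60 mm in diameter, 50 mm tall, upright on the bench. Origin: centre of its underside.
- tin: Bystander: brass-coloured flux tin with a pale lid, 64 mm in diameter, 45 mm tall, on the bench. Origin: centre of its underside.
Mind the look-alikes: they are no part of the job. Of the things that look like the pump, the middle-sized one is meant.

How it is judged:
By the outcome, as a careful person would: the job done as asked, in the order asked, and still so for the second after the job is handed in, with the robot touching nothing.
It also fails if it takes over 59 s, if anything falls off the work surface, if the arm or the gripper's body presses on something with over 40 N, if the wrist force passes 120 N, or if a joint passes its speed limit or range.

## Working session

There is one attempt and no reset: what is moved stays moved. The work goes in short steps, Python scripts to look and compute and a shell command to move; the robot and the scene stay as the last step left them, time stands still between calls to the robot, and variables do not carry over. Pictures are saved under pics/ and viewed, at most 10 in all, crops included, and the job is handed in when it is done.

```bash
ls; mkdir -p pics; cat > h.py <<'E'
from workcell import env
import numpy as np, cv2, pickle
def snap(n,f):
    s=env.snapshot(n); cv2.imwrite(f'pics/{f}.png',s['frame'][:,:,::-1]); pickle.dump(s,open(f'pics/{f}.pkl','wb')); return s
def load(f): return pickle.load(open(f'pics/{f}.pkl','rb'))
def ray(s,u,v):
    K=np.array(s['camera_matrix']); d=np.linalg.solve(K,[u,v,1.]); d=np.array([d[0],-d[1],-d[2]])
    R=np.array(s['rotation']); return np.array(s['eye']),R@d
def onz(s,u,v,z):
    e,d=ray(s,u,v); return e+d*(z-e[2])/d[2]
def proj(s,p):
    c=np.array(s['rotation']).T@(np.array(p)-np.array(s['eye'])); q=np.array(s['camera_matrix'])@[c[0],-c[1],-c[2]]; return q[:2]/q[2]
E
python3 - <<'E'
from h import *
a=snap('scene','s0');b=snap('top','t0')
print(a.keys(),a['eye'],b['eye'],a['camera_matrix'],b['camera_matrix'])
cv2.imwrite('pics/both.png',np.vstack([cv2.resize(x['frame'][:,:,::-1],(400,300)) for x in (a,b)]))
print(env.state())
E
```

```text
pics
dict_keys(['frame', 'camera_matrix', 'eye', 'rotation']) [ 1.33192415 -0.07984519  0.76190512] [ 0.45858412 -0.02425802  1.0436587 ] [[453.13708293   0.         253.98890007]
 [  0.         453.13708293 194.16754814]
 [  0.           0.           1.        ]] [[386.39910244   0.         260.24696147]
 [  0.         386.39910244 190.27445875]
 [  0.           0.           1.        ]]
{'time': 0.1, 'qpos': array([ 1.17088087e+00,  2.45762944e-01,  1.55891629e+00,  6.94227334e-06,
        1.33869287e+00, -1.74094334e-01]), 'qd': array([ 0.00016266, -0.00288042, -0.00316224, -0.00016921,  0.00037632,
       -0.00024522]), 'effort': array([-2.37263685e-04, -4.30681443e+01, -3.27126396e+01, -1.06642590e-04,
        2.94026424e-03,  7.50223904e-06]), 'ee_pos': array([0.14532681, 0.63302272, 0.23026555]), 'tcp_rot': array([-3.13984127e+00, -3.14881559e-04,  2.91576966e+00]), 'force': array([ 0.19031466,  0.2205862 , -0.20905219]), 'moment': array([-0.01689313,  0.00391764, -0.0458373 ]), 'finger_force': 0.0, 'grip_width': 0.0856061823428462}
```

View pics/s0.png

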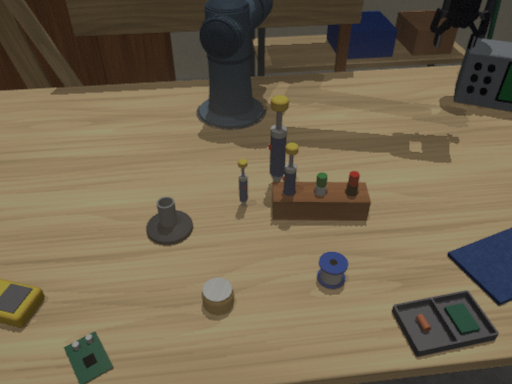

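View pics/t0.png

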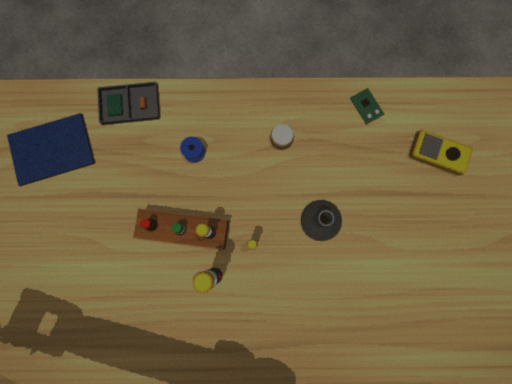

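Three sucker look-alikes in the scene view: large one standing behind the block, head (279,103); middle one in the block, head (291,149); small one on the bench, head (243,163). The middle one in the block's end hole fits (middle-sized and in the block). I'll confirm it with a crop and measure.

```bash
python3 - <<'E'
from h import *
a=load('s0');b=load('t0')
c=a['frame'][85:235,200:400,::-1]; cv2.imwrite('pics/crop.png',cv2.resize(c,(800,600),interpolation=cv2.INTER_CUBIC))
def blobs(s,lo,hi,mn=15):
    h=cv2.cvtColor(s['frame'],cv2.COLOR_RGB2HSV); m=cv2.inRange(h,lo,hi)
    n,l,st,ce=cv2.connectedComponentsWithStats(m)
    return [(st[i].tolist(),ce[i].round(1).tolist()) for i in range(1,n) if st[i][4]>=mn]
for nm,s in(('scene',a),('top',b)):
    print(nm,'yellow',blobs(s,(22,170,70),(34,255,255)))
    print(nm,'blue',blobs(s,(112,120,60),(128,255,255)))
    print(nm,'red',blobs(s,(0,200,90),(4,255,255)))
    print(nm,'green',blobs(s,(45,100,40),(75,255,255)))
    print(nm,'grey',blobs(s,(0,0,20),(179,60,110),100))
h=cv2.cvtColor(b['frame'],cv2.COLOR_RGB2HSV)
print(h[230,203],h[236,216],h[213,150],h[220,310],h[205,326],h[218,326])
# rack
m=cv2.inRange(h,(0,110,40),(13,255,140)); m[:,:130]=0;m[:200]=0;m[255:]=0;m[:,235:]=0
p=cv2.findNonZero(m); r=cv2.minAreaRect(p); print('rack',r, cv2.boxPoints(r).round(1).tolist())
for u,v in cv2.boxPoints(r): print(onz(b,u,v,.06).round(4))
E
```

```text
scene yellow [([0, 290, 44, 37, 317], [21.8, 312.4])]
scene blue [([352, 12, 43, 19, 316], [372.4, 23.6]), ([320, 252, 27, 22, 414], [333.2, 262.4]), ([473, 267, 9, 10, 21], [475.6, 270.0])]
scene red []
scene green [([499, 65, 13, 36, 250], [507.0, 87.3]), ([317, 173, 10, 6, 47], [321.9, 175.6]), ([446, 304, 34, 29, 492], [462.0, 318.1])]
scene grey [([170, 0, 164, 130, 8897], [230.5, 62.0]), ([362, 0, 90, 27, 1129], [404.7, 6.8]), ([429, 0, 83, 111, 4199], [485.0, 57.0]), ([346, 65, 82, 6, 155], [386.5, 67.4]), ([270, 112, 26, 84, 1166], [281.2, 158.2]), ([239, 169, 9, 37, 216], [242.7, 187.8]), ([147, 197, 45, 46, 1363], [168.3, 222.5]), ([320, 269, 27, 17, 254], [331.1, 277.7]), ([0, 284, 32, 29, 561], [12.9, 297.3]), ([392, 291, 106, 65, 3773], [441.3, 323.4]), ([362, 365, 150, 19, 1452], [459.7, 377.3])]
top yellow [([412, 130, 60, 45, 995], [445.1, 153.9]), ([196, 224, 13, 13, 127], [201.7, 229.5]), ([247, 240, 10, 9, 68], [251.8, 243.9]), ([193, 272, 20, 21, 323], [202.5, 281.9])]
top blue [([9, 114, 83, 70, 2113], [50.6, 149.0]), ([181, 137, 23, 25, 383], [191.7, 148.4])]
to
[... 182 characters left out ...]
9, 38.2]), ([98, 82, 61, 42, 1737], [129.3, 102.1]), ([420, 135, 22, 23, 337], [430.7, 146.0]), ([302, 201, 39, 39, 1090], [320.6, 220.5])]
[ 29 188 136] [ 13 170  99] [ 13 171  94] [26 43 47] [23 45 45] [18 90 34]
rack ((180.54205322265625, 228.2839813232422), (90.8663101196289, 29.046615600585938), 7.326406955718994) [[133.60000610351562, 236.89999389648438], [137.3000030517578, 208.10000610351562], [227.5, 219.6999969482422], [223.8000030517578, 248.5]]Traceback (most recent call last):
  File "<stdin>", line 19, in <module>
  File "h.py", line 10, in onz
    e,d=ray(s,u,v); return e+d*(z-e[2])/d[2]
                                        ~^^^
IndexError: invalid index to scalar variable.
```

View pics/crop.png

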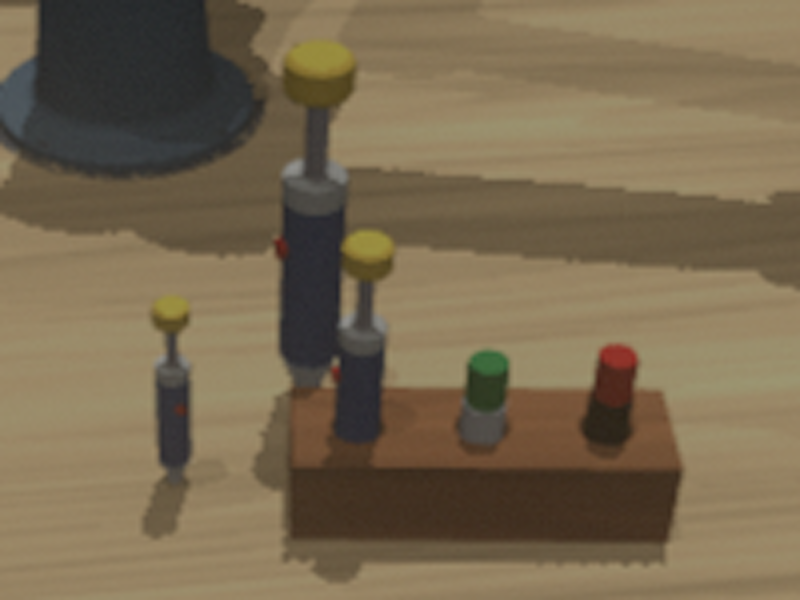

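The crop confirms it: the middle-sized sucker (yellow head at scene ≈(292,149)) stands in the block's left hole; the large one stands behind it and the small one on the bench to the left.

```bash
python3 - <<'E'
from h import *
a=load('s0');print(a['rotation'],load('t0')['rotation'])
E
sed -i 's/^def ray/from scipy.spatial.transform import Rotation as Ro\ndef rot(s):\n    r=np.array(s["rotation"]); return r if r.ndim==2 else Ro.from_euler("xyz",r).as_matrix()\ndef ray/; s/R=np.array(s\[.rotation.\])/R=rot(s)/; s/np.array(s\[.rotation.\]).T/rot(s).T/' h.py
python3 - <<'E'
from h import *
a=load('s0');b=load('t0')
for u,v in [[133.6,236.9],[137.3,208.1],[227.5,219.7],[223.8,248.5]]: print('rackbox',onz(b,u,v,.06).round(4))
for n,u,v,z in(('pump head t',201.7,229.5,.19),('big t',202.5,281.9,.255),('small t',251.8,243.9,.1),('flux t',176.5,227.3,.108),('marker t',144.8,222.9,.113),('foot t',320.6,220.5,.024),('cup t',326,218,.085),('spool t',191.7,148.4,.05)): print(n,onz(b,u,v,z).round(4))
# two-ray triangulation
def tri(p,q):
    e1,d1=ray(a,*p);e2,d2=ray(b,*q);A=np.c_[d1,-d2];t=np.linalg.lstsq(A,e2-e1,rcond=None)[0]
    x,y=e1+t[0]*d1,e2+t[1]*d2; return ((x+y)/2).round(4),np.linalg.norm(x-y).round(4)
print('pump',tri((292,149),(203,230)),'big',tri((279.5,103.5),(203.5,282)),'small',tri((242.5,163.5),(252,244)),'flux',tri((321.9,176),(176.5,227.3)),'cup',tri((166.5,203),(326,218)))
t=b['frame'][190:250,290:350,::-1]; s=a['frame'][185:245,140:200,::-1]; w=b['frame'][205:265,180:240,::-1];
cv2.imwrite('pics/crop2.png',np.hstack([cv2.resize(np.clip(x*1.8,0,255).astype(np.uint8),(260,260),interpolation=cv2.INTER_CUBIC) for x in (t,s,w)]))
E
```

```text
[0.86919578 0.00381327 1.45167736] [ 0.15273629 -0.00225743 -1.57823433]
rackbox [0.4931 0.2933 0.06  ]
rackbox [0.5661 0.2869 0.06  ]
rackbox [0.5348 0.0563 0.06  ]
rackbox [0.4624 0.0652 0.06  ]
pump head t [0.5036 0.1023 0.19  ]
big t [0.3961 0.0894 0.255 ]
small t [ 0.4727 -0.0061  0.1   ]
flux t [0.5136 0.1753 0.108 ]
marker t [0.5244 0.2507 0.113 ]
foot t [ 0.5337 -0.1864  0.024 ]
cup t [ 0.5353 -0.1903  0.085 ]
spool t [0.7249 0.1528 0.05  ]
pump (array([0.5031, 0.102 , 0.1808]), np.float64(0.0025)) big (array([0.3945, 0.0904, 0.237 ]), np.float64(0.0007)) small (array([ 0.4721, -0.0069,  0.1279]), np.float64(0.0004)) flux (array([0.5138, 0.1763, 0.1051]), np.float64(0.0007)) cup (array([ 0.5357, -0.1899,  0.0794]), np.float64(0.0028))
```

View pics/crop2.png

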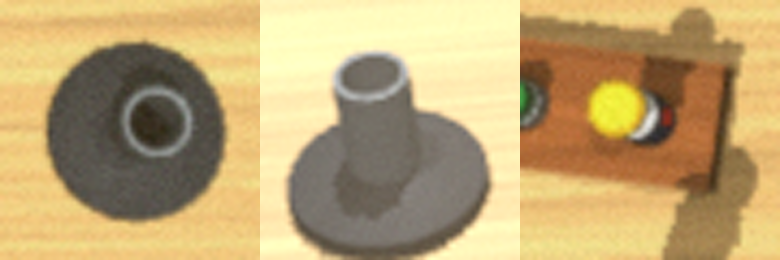

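Crops: cup mouth at top-view pixel (326.2,217.9) and scene-view (165.6,202.5), and the pump head is clear of its neighbours. Positions agree between views: pump about (0.503,0.102), cup (0.535,-0.190), row yaw about -0.143. So tool yaw is 1.4275. Turn in place first, lifting.

```bash
cat >> h.py <<'E'
def go(x,y,z,yaw=1.4275):
    s=env.state(); R=Ro.from_euler('xyz',s['tcp_rot']); T=Ro.from_euler('xyz',[np.pi,0,yaw])
    print('t',round(s['time'],2),'pos',np.round(s['ee_pos'],4),'F',np.round(s['force'],2),'w',round(s['grip_width'],4),'ff',s['finger_force'])
    print('shift',(R.inv().apply(np.array([x,y,z])-s['ee_pos'])/.03).round(3),'turn',((R.inv()*T).as_rotvec()/.12).round(3))
E
python3 -m jog '[0,0,-0.2,0,0,1,-1, 0,0,-0.2,0,0,1,-1, 0,0,-0.2,0,0,1,-1, 0,0,-0.2,0,0,1,-1, 0,0,-0.2,0,0,1,-1, 0,0,0,0,0,1,-1, 0,0,0,0,0,1,-1, 0,0,0,0,0,1,-1, 0,0,0,0,0,1,-1, 0,0,0,0,0,1,-1, 0,0,0,0,0,1,-1, 0,0,0,0,0,1,-1, 0,0,0,0,0,0.4,-1, 0,0,0,0,0,0,-1]' 30
python3 -c "
from h import *
go(.503,.102,.26)"
```

```text
time: 1.27
ee_pos: [0.1454, 0.6332, 0.2606]
tcp_rot: [-3.141, 0.001, 1.427]
force: [-0.7, -0.7, -0.5]
grip_width: 0.0853
finger_force: 0.0
t 1.27 pos [0.1454 0.6332 0.2606] F [-0.72 -0.74 -0.51] w 0.0853 ff 0.0
shift [-15.818  14.333   0.035] turn [-0.002  0.01  -0.003]
```

```bash
python3 -m jog '[-0.93,0.843,0,0,0,0,-1, -0.93,0.843,0,0,0,0,-1, -0.93,0.843,0,0,0,0,-1, -0.93,0.843,0,0,0,0,-1, -0.93,0.843,0,0,0,0,-1, -0.93,0.843,0,0,0,0,-1, -0.93,0.843,0,0,0,0,-1, -0.93,0.843,0,0,0,0,-1, -0.93,0.843,0,0,0,0,-1, -0.93,0.843,0,0,0,0,-1, -0.93,0.843,0,0,0,0,-1, -0.93,0.843,0,0,0,0,-1, -0.93,0.843,0,0,0,0,-1, -0.93,0.843,0,0,0,0,-1, -0.93,0.843,0,0,0,0,-1, -0.93,0.843,0,0,0,0,-1, -0.93,0.843,0,0,0,0,-1, 0,0,0,0,0,0,-1, 0,0,0,0,0,0,-1]'
python3 -c "
from h import *
s=snap('wrist','w1');go(.503,.102,.165);print(s['eye'],s['rotation'])
h=cv2.cvtColor(s['frame'],cv2.COLOR_RGB2HSV);m=cv2.inRange(h,(22,150,60),(34,255,255));n,l,st,ce=cv2.connectedComponentsWithStats(m)
for i in range(1,n):
  if st[i][4]>60: print(st[i],ce[i].round(1),onz(s,*ce[i],.193).round(4))
print(proj(s,[.503,.102,.193]))"
```

```text
time: 2.85
ee_pos: [0.5039, 0.1013, 0.2609]
tcp_rot: [-3.14, -0.0, 1.426]
force: [0.6, 0.3, -0.3]
grip_width: 0.0853
finger_force: 0.0
t 2.9 pos [0.5033 0.1025 0.2609] F [ 0.67  0.44 -0.4 ] w 0.0854 ff 0.0
shift [-0.018 -0.004  3.196] turn [-0.009 -0.002  0.   ]
[0.51601686 0.18133846 0.404368  ] [-0.32215222  0.00168544 -0.14428212]
[244 175  35  36 987] [260.9 192.9] [0.5059 0.1042 0.193 ]
[  70  225   74   66 3477] [105.8 256.8] [0.3606 0.064  0.193 ]
[238 257  19  21 314] [247.  267.3] [0.4833 0.0353 0.193 ]
[257.86289985 195.90370713]
```

View pics/w1.png

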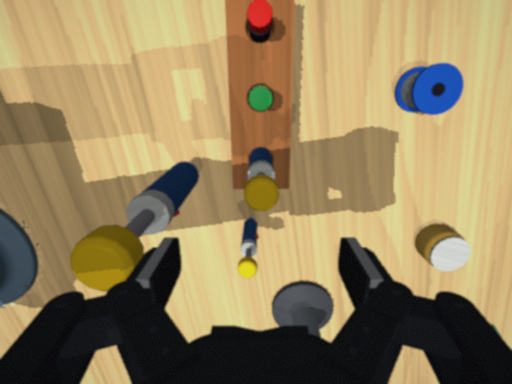

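Wrist view: the pump's head at (261,193), between the finger lines, the large sucker well off to the left. Ray gives (0.505,0.103), agreeing within 2 mm. Descend and grip the head.

```bash
python3 -m jog '[0,0.05,0.5,0,0,0,-1, 0,0,0.5,0,0,0,-1, 0,0,0.5,0,0,0,-1, 0,0,0.5,0,0,0,-1, 0,0,0.5,0,0,0,-1, 0,0,0.4,0,0,0,-1, 0,0,0.3,0,0,0,-1, 0,0,0,0,0,0,-1, 0,0,0,0,0,0,1, 0,0,0,0,0,0,1, 0,0,0,0,0,0,1, 0,0,0,0,0,0,1, 0,0,0,0,0,0,1, 0,0,0,0,0,0,1, 0,0,0,0,0,0,1, 0,0,0,0,0,0,1]' 40
python3 -c "
from h import *
go(.503,.102,.3)"
```

```text
time: 4.23
ee_pos: [0.5054, 0.1025, 0.1658]
tcp_rot: [3.14, -0.0, 1.428]
force: [0.5, 0.6, 2.5]
grip_width: 0.0285
finger_force: 39.2
t 4.23 pos [0.5054 0.1025 0.1658] F [0.45 0.61 2.51] w 0.0285 ff 39.23293513886165
shift [-0.028 -0.071 -4.472] turn [ 0.01  -0.001  0.002]
```

```bash
python3 -m jog '[0,0,-0.3,0,0,0,1, 0,0,-0.5,0,0,0,1, 0,0,-0.5,0,0,0,1, 0,0,-0.5,0,0,0,1, 0,0,-0.5,0,0,0,1, 0,0,-0.5,0,0,0,1, 0,0,-0.5,0,0,0,1, 0,0,-0.5,0,0,0,1, 0,0,-0.4,0,0,0,1, 0,0,0,0,0,0,1, 0,0,0,0,0,0,1]'
python3 -c "
from h import *
go(.5355,-.14,.285)
s=snap('scene','s1')
c=s['frame'][50:250,150:350,::-1]; cv2.imwrite('pics/c3.png',cv2.resize(c,(600,600),interpolation=cv2.INTER_CUBIC))"
```

```text
time: 5.15
ee_pos: [0.5049, 0.1026, 0.2914]
tcp_rot: [3.141, -0.0, 1.428]
force: [-0.2, -0.0, -2.8]
grip_width: 0.0284
finger_force: 40.3
t 5.15 pos [0.5049 0.1026 0.2914] F [-0.24 -0.03 -2.84] w 0.0284 ff 40.32484344797702
shift [-7.858  2.16   0.215] turn [ 0.003 -0.     0.002]
```

View pics/c3.png

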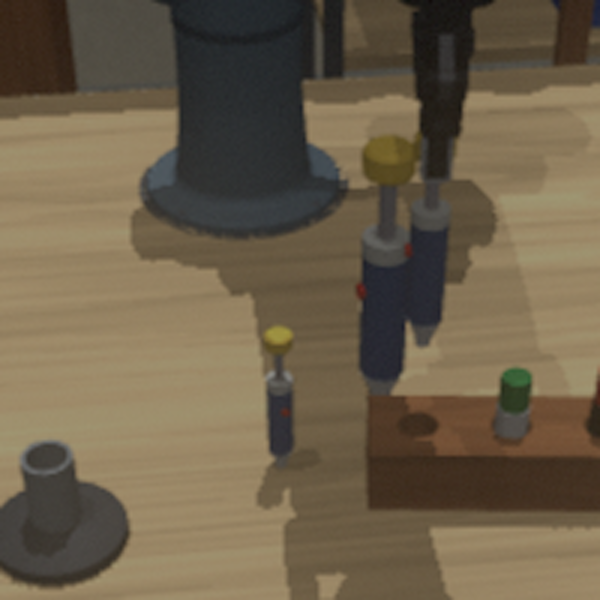

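```bash
python3 -c "
from h import *
s=load('s1')
f=lambda p:((proj(s,p)-[150,50])*3).round()
for z in(.1414,.2614,.3104): print(z,f([.5049,.1026,z]))
print('big',f([.395,.09,.245]),f([.395,.09,0]),'cup',f([.5355,-.19,.085]))"
```

```text
0.1414 [423. 341.]
0.2614 [431. 205.]
0.3104 [435. 143.]
big [388. 152.] [379. 397.] cup [ 46. 453.]
```

Pump hangs upright from the fingers (nose seen at crop (425,337), predicted (423,341)). Carry it over the cup.

```bash
python3 -m jog '[-0.4,0.1,0,0,0,0,1, -0.7,0.17,0,0,0,0,1, -0.7,0.18,0,0,0,0,1, -0.7,0.18,0,0,0,0,1, -0.7,0.18,0,0,0,0,1, -0.7,0.18,0,0,0,0,1, -0.7,0.18,0,0,0,0,1, -0.7,0.18,0,0,0,0,1, -0.7,0.18,0,0,0,0,1, -0.7,0.18,0,0,0,0,1, -0.7,0.18,0,0,0,0,1, -0.7,0.18,0,0,0,0,1, -0.7,0.18,0.2,0,0,0,1, -0.7,0.18,0.3,0,0,0,1, -0.3,0,0.3,0,0,0,1, 0,0,0,0,0,0,1, 0,0,0,0,0,0,1, 0,0,0,0,0,0,1, 0,0,0,0,0,0,1, 0,0,0,0,0,0,1]'
python3 -c "
from h import *
go(.535,-.189,.265)
a=snap('scene','s2');w=snap('wrist','w2')
p=env.state()['ee_pos'];print('nose pred',proj(a,p-[0,0,.15]),'cup pred',proj(a,[.535,-.189,.085]),'wrist',proj(w,[.535,-.189,.085]))
c=a['frame'][120:250,110:240,::-1]; cv2.imwrite('pics/c4.png',np.hstack([cv2.resize(c,(400,400),interpolation=cv2.INTER_CUBIC),cv2.resize(w['frame'][230:370,190:330,::-1],(400,400))]))"
```

```text
time: 6.87
ee_pos: [0.5355, -0.198, 0.268]
tcp_rot: [3.141, 0.0, 1.429]
force: [0.5, 0.6, -1.8]
grip_width: 0.0282
finger_force: 40.3
t 6.87 pos [ 0.5355 -0.198   0.268 ] F [ 0.45  0.61 -1.77] w 0.0282 ff 40.32736455639963
shift [ 0.295 -0.058  0.099] turn [0.008 0.003 0.014]
nose pred [159.85053724 190.20431171] cup pred [165.94020599 200.87082317] wrist [257.50936975 155.47806114]
```

View pics/c4.png

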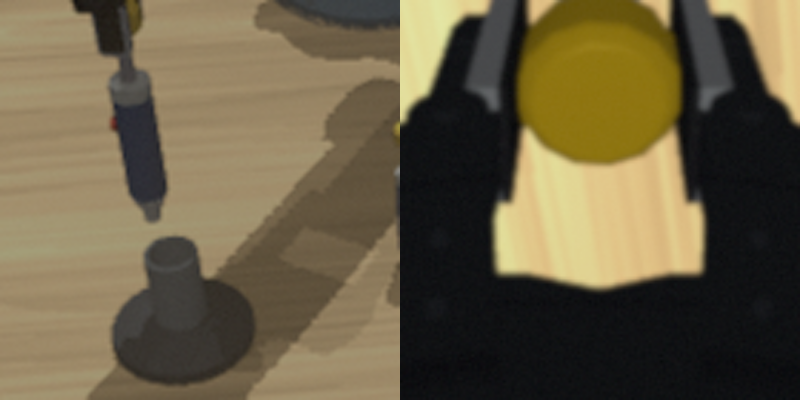

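```bash
python3 -c "
from h import *
a=load('s2');p=env.state()['ee_pos']
for dz in(.15,.125,.03,-.01): print(dz,(proj(a,p-[0,0,dz])-[110,120])/130*400)
for z in(.085,.024):print(((proj(a,[.535,-.189,z]))-[110,120])/130*400)
h=cv2.cvtColor(a['frame'],cv2.COLOR_RGB2GRAY)
cv2.imwrite('pics/c5.png',cv2.resize(h[160:235,130:205],(600,600),interpolation=cv2.INTER_CUBIC))
w=load('w2');print([proj(w,p-[0,0,d]).round(1) for d in(.15,-.028)])
"
```

```text
0.15 [153.38626842 216.01326681]
0.125 [148.54727287 189.01308561]
0.03 [128.63101504  77.88618658]
-0.01 [119.43891185  26.59693678]
[172.12371075 248.83330208]
[182.38355768 308.71652377]
[array([258.9, 170. ]), array([258.7, 266.4])]
```

View pics/c5.png

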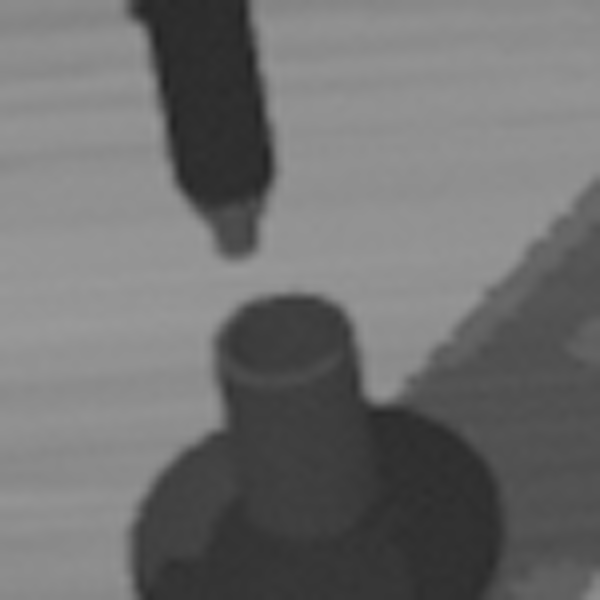

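Scene crop: mouth ellipse centre (165.8,202.3), nose tip (159.6,191.3), pump vertical. Relative to the nose, the mouth is at about (0.536,-0.1895). Align and start in.

```bash
python3 -m jog '[0.15,-0.02,0,0,0,0,1, 0.13,0,0,0,0,0,1, 0,0,0.2,0,0,0,1, 0,0,0.3,0,0,0,1, 0,0,0.3,0,0,0,1, 0,0,0.2,0,0,0,1, 0,0,0.2,0,0,0,1, 0,0,0,0,0,0,1, 0,0,0,0,0,0,1]'
python3 -c "
from h import *
go(.536,-.1895,.205);print(env.state()['moment'])"
```

```text
time: 7.72
ee_pos: [0.5356, -0.1904, 0.2306]
tcp_rot: [-3.14, -0.0, 1.428]
force: [-0.2, -0.0, -1.1]
grip_width: 0.0282
finger_force: 40.3
t 7.72 pos [ 0.5356 -0.1904  0.2306] F [-0.2  -0.01 -1.1 ] w 0.0282 ff 40.326245716224776
shift [0.031 0.011 0.853] turn [-0.009 -0.004  0.001]
[-0.0588455  -0.01691809 -0.0164791 ]
```

```bash
python3 -m jog '[0.03,0.01,0.1,0,0,0,1, 0,0,0.1,0,0,0,1, 0,0,0.1,0,0,0,1, 0,0,0.1,0,0,0,1, 0,0,0.1,0,0,0,1, 0,0,0.1,0,0,0,1, 0,0,0.1,0,0,0,1, 0,0,0.1,0,0,0,1]'
python3 -c "
from h import *
go(.536,-.1895,.195);print(env.state()['moment'])"
```

```text
time: 8.38
ee_pos: [0.5363, -0.1896, 0.207]
tcp_rot: [3.141, 0.0, 1.428]
force: [0.3, -0.7, -1.7]
grip_width: 0.0284
finger_force: 40.3
t 8.38 pos [ 0.5363 -0.1896  0.207 ] F [ 0.33 -0.71 -1.65] w 0.0284 ff 40.33086212875787
shift [ 0.002 -0.01   0.4  ] turn [0.001 0.    0.002]
[ 0.00441915 -0.00752333  0.0132323 ]
```

```bash
python3 -m jog '[0,0,0.08,0,0,0,1, 0,0,0.08,0,0,0,1, 0,0,0.08,0,0,0,1, 0,0,0.08,0,0,0,1, 0,0,0,0,0,0,1]'
python3 -m jog '[0,0,0.07,0,0,0,1, 0,0,0.07,0,0,0,1, 0,0,0,0,0,0,1]'
```

```text
time: 8.8
ee_pos: [0.5361, -0.1895, 0.1971]
tcp_rot: [-3.141, -0.0, 1.428]
force: [0.8, 1.5, -2.1]
grip_width: 0.028
finger_force: 40.3
time: 9.05
ee_pos: [0.5361, -0.1895, 0.1931]
tcp_rot: [-3.141, -0.0, 1.428]
force: [0.2, 0.6, -3.0]
grip_width: 0.0282
finger_force: 40.3
```

```bash
for i in 1 ; do python3 -m jog '[0,0,0.07,0,0,0,1, 0,0,0.07,0,0,0,1, 0,0,0,0,0,0,1]'
python3 -m jog '[0,0,0.07,0,0,0,1, 0,0,0.07,0,0,0,1, 0,0,0,0,0,0,1]'; done
```

```text
time: 9.3
ee_pos: [0.5361, -0.1895, 0.1888]
tcp_rot: [-3.141, -0.0, 1.428]
force: [0.2, 0.7, -2.5]
grip_width: 0.0282
finger_force: 40.3
time: 9.55
ee_pos: [0.5361, -0.1895, 0.1846]
tcp_rot: [-3.141, -0.0, 1.428]
force: [1.0, 0.5, -3.1]
grip_width: 0.0282
finger_force: 40.3
```

```bash
python3 -m jog '[0,0,0.07,0,0,0,1, 0,0,0.03,0,0,0,1, 0,0,0,0,0,0,1]'
python3 -m jog '[0,0,0.07,0,0,0,1, 0,0,0.03,0,0,0,1, 0,0,0,0,0,0,1]'
```

```text
time: 9.8
ee_pos: [0.5362, -0.1895, 0.1818]
tcp_rot: [-3.141, -0.0, 1.428]
force: [-0.1, -0.6, -2.5]
grip_width: 0.0282
finger_force: 40.3
time: 10.05
ee_pos: [0.5366, -0.1898, 0.1798]
tcp_rot: [3.141, 0.001, 1.428]
force: [0.5, 0.9, 2.2]
grip_width: 0.0281
finger_force: 40.7
```

Floor felt (force went from -2.5 to +2.2 N, nose at about z 0.029). Release, rise, shut the fingers above the head.

```bash
python3 -m jog '[0,0,0,0,0,0,-1, 0,0,0,0,0,0,-1, 0,0,0,0,0,0,-1, 0,0,0,0,0,0,-1, 0,0,0,0,0,0,-1, 0,0,0,0,0,0,-1, 0,0,-0.2,0,0,0,-1, 0,0,-0.5,0,0,0,-1, 0,0,-0.6,0,0,0,-1, 0,0,-0.6,0,0,0,-1, 0,0,-0.4,0,0,0,-1, 0,0,0,0,0,0,1, 0,0,0,0,0,0,1, 0,0,0,0,0,0,1, 0,0,0,0,0,0,1, 0,0,0,0,0,0,1, 0,0,0,0,0,0,1, 0,0,0,0,0,0,1, 0,0,0,0,0,0,1]'
python3 -c "
from h import *
go(.536,-.1895,.215)
a=snap('scene','s3');b=snap('top','t3')
for d in(0,):print('head pred',proj(a,[.536,-.1895,.198]),proj(a,[.536,-.1895,.207]))
h=cv2.cvtColor(a['frame'],cv2.COLOR_RGB2HSV);m=cv2.inRange(h,(22,150,50),(34,255,255));m[:,:100]=0;m[:,230:]=0
n,l,st,ce=cv2.connectedComponentsWithStats(m);print([(st[i],ce[i].round(1)) for i in range(1,n) if st[i][4]>10])
c=a['frame'][100:250,90:240,::-1]; cv2.imwrite('pics/c6.png',cv2.resize(c,(600,600),interpolation=cv2.INTER_CUBIC))"
```

```text
time: 11.63
ee_pos: [0.5362, -0.1895, 0.2478]
tcp_rot: [-3.141, -0.0, 1.428]
force: [-0.7, 0.1, 0.0]
grip_width: 0.0001
finger_force: 0.0
t 11.63 pos [ 0.5362 -0.1895  0.2478] F [-0.73  0.11  0.01] w 0.0001 ff 0.0
shift [-0.    -0.005  1.093] turn [-0.004 -0.002  0.002]
head pred [158.78171737 160.88951042] [158.18465252 157.41562838]
[(array([152, 155,  13,  12, 113], dtype=int32), array([157.7, 160.4]))]
```

View pics/c6.png

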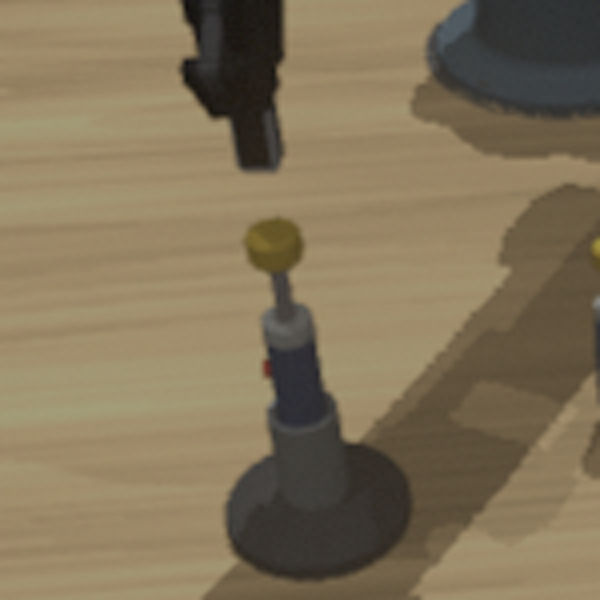

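The sucker stands upright in the cup, head at (158.5,161) as predicted, with shut fingers straight above. Approach, then push slowly.

```bash
python3 -m jog '[0,0,0.3,0,0,0,1, 0,0,0.3,0,0,0,1, 0,0,0.3,0,0,0,1, 0,0,0.25,0,0,0,1, 0,0,0,0,0,0,1]'
python3 -m jog '[0,0,0.035,0,0,0,1, 0,0,0.035,0,0,0,1, 0,0,0.035,0,0,0,1, 0,0,0.035,0,0,0,1, 0,0,0.035,0,0,0,1, 0,0,0.035,0,0,0,1, 0,0,0.035,0,0,0,1, 0,0,0.035,0,0,0,1]'
python3 -m jog '[0,0,0.035,0,0,0,1, 0,0,0.035,0,0,0,1, 0,0,0.035,0,0,0,1, 0,0,0.035,0,0,0,1, 0,0,0.035,0,0,0,1]'
```

```text
time: 12.15
ee_pos: [0.5349, -0.1888, 0.2106]
tcp_rot: [-3.137, -0.002, 1.428]
force: [1.1, 0.4, 0.3]
grip_width: 0.0002
finger_force: 0.0
time: 12.82
ee_pos: [0.5366, -0.1898, 0.2058]
tcp_rot: [3.14, 0.001, 1.428]
force: [-0.5, -0.3, 2.9]
grip_width: 0.0001
finger_force: 1.6
time: 13.23
ee_pos: [0.5369, -0.19, 0.201]
tcp_rot: [3.14, 0.001, 1.428]
force: [-0.2, 0.2, 7.9]
grip_width: 0.0002
finger_force: 3.5
```

```bash
python3 -m jog '[0,0,0.035,0,0,0,1, 0,0,0.035,0,0,0,1, 0,0,0.035,0,0,0,1, 0,0,0.035,0,0,0,1, 0,0,0.035,0,0,0,1]'|sed -n '1,2p;4p'
python3 -m jog '[0,0,0.035,0,0,0,1, 0,0,0.035,0,0,0,1, 0,0,0.035,0,0,0,1, 0,0,0.035,0,0,0,1, 0,0,0.035,0,0,0,1]'|sed -n '1,2p;4p'
python3 -m jog '[0,0,0.035,0,0,0,1, 0,0,0.035,0,0,0,1, 0,0,0.035,0,0,0,1, 0,0,0.035,0,0,0,1, 0,0,0.035,0,0,0,1]'|sed -n '1,2p;4p'
```

```text
time: 13.65
ee_pos: [0.5371, -0.1901, 0.1962]
force: [-0.2, 0.9, 7.9]
time: 14.07
ee_pos: [0.5375, -0.1904, 0.1917]
force: [0.6, 0.2, 10.6]
time: 14.48
ee_pos: [0.538, -0.1907, 0.1872]
force: [0.7, 0.1, 12.3]
```

```bash
python3 -m jog '[0,0,0.035,0,0,0,1, 0,0,0.035,0,0,0,1, 0,0,0.035,0,0,0,1, 0,0,0.035,0,0,0,1, 0,0,0.035,0,0,0,1]'|sed -n '1,2p;4p'
python3 -m jog '[0,0,0.035,0,0,0,1, 0,0,0.035,0,0,0,1, 0,0,0.035,0,0,0,1, 0,0,0.035,0,0,0,1]'|sed -n '1,2p;4p'
python3 -m jog '[0,0,0.035,0,0,0,1, 0,0,0.035,0,0,0,1, 0,0,0.035,0,0,0,1]'|sed -n '1,2p;4p'
```

```text
time: 14.9
ee_pos: [0.5382, -0.1908, 0.1823]
force: [-0.5, -0.0, 13.8]
time: 15.23
ee_pos: [0.5379, -0.1907, 0.1776]
force: [0.3, 0.0, 10.8]
time: 15.48
ee_pos: [0.537, -0.1901, 0.1729]
force: [-1.1, -0.7, 3.4]
```

Past the peak; the stop should come near z 0.168–0.170.

```bash
python3 -m jog '[0,0,0.035,0,0,0,1, 0,0,0.035,0,0,0,1]'|sed -n '1,2p;4p'
python3 -m jog '[0,0,0.035,0,0,0,1, 0,0,0.035,0,0,0,1]'|sed -n '1,2p;4p'
```

```text
time: 15.65
ee_pos: [0.5359, -0.1894, 0.1689]
force: [-0.5, -0.1, -1.6]
time: 15.82
ee_pos: [0.5366, -0.1899, 0.1679]
force: [0.2, 0.1, 9.3]
```

```bash
python3 -m jog '[0,0,0.035,0,0,0,1]'|sed -n '1,2p;4p'
python3 -m jog '[0,0,0.035,0,0,0,1]'|sed -n '1,2p;4p'
python3 -m jog '[0,0,0,0,0,0,1]'|sed -n '1,2p;4p'
```

```text
time: 15.9
ee_pos: [0.5372, -0.1903, 0.1678]
force: [-0.2, 0.1, 12.0]
time: 15.98
ee_pos: [0.5378, -0.1906, 0.1678]
force: [-0.2, -1.5, 14.1]
time: 16.07
ee_pos: [0.5378, -0.1906, 0.1678]
force: [0.1, -1.1, 10.9]
```

```bash
python3 -m jog '[0,0,0.035,0,0,0,1, 0,0,0.03,0,0,0,1]'|sed -n '1,2p;4p'
python3 -m jog '[0,0,0.035,0,0,0,1, 0,0,0,0,0,0,1]'|sed -n '1,2p;4p'
```

```text
time: 16.23
ee_pos: [0.5389, -0.1913, 0.1676]
force: [-0.6, -0.3, 19.7]
time: 16.4
ee_pos: [0.5395, -0.1917, 0.1676]
force: [-0.6, -0.4, 20.0]
```

Hard stop felt: 20 N at z 0.1676, which is the expected 0.168. Rise straight up and look.

```bash
python3 -m jog '[0,0,-0.15,0,0,0,1, 0,0,-0.3,0,0,0,1, 0,0,-0.5,0,0,0,1, 0,0,-0.6,0,0,0,1, 0,0,-0.6,0,0,0,1, 0,0,-0.6,0,0,0,1, 0,0,-0.4,0,0,0,1, 0,0,0,0,0,0,1, 0,0,0,0,0,0,1, 0,0,0,0,0,0,1, 0,0,0,0,0,0,1, 0,0,0,0,0,0,1]'|sed -n '1,2p;4p'
python3 -c "
from h import *
a=snap('scene','s4')
print('pred head top',proj(a,[.536,-.1895,.168]),proj(a,[.536,-.1895,.159]))
c=a['frame'][90:350,90:400,::-1]; cv2.imwrite('pics/c7.png',cv2.resize(c,(713,598),interpolation=cv2.INTER_CUBIC))"
```

```text
time: 17.4
ee_pos: [0.5357, -0.1892, 0.2553]
force: [0.7, -0.3, 0.4]
pred head top [160.72068276 172.17092656] [161.28748157 175.46871271]
```

View pics/c7.png

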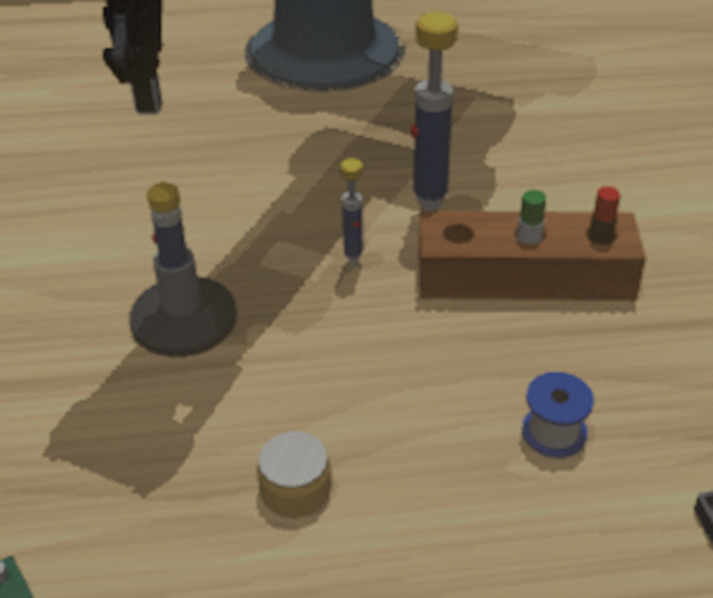

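The plunger is down on the barrel: its head is at crop (163,196), or pixel (161,175), as predicted for the stop. The sucker stands upright in the cup, the bystanders haven't moved, and the gripper is clear.

```bash
python3 -c "
from workcell import env
print(env.finish_job())"
```

```text
the job is handed in; nothing more can be done
None
```

The middle-sized sucker now stands nose down on the floor of the stand's cup, its plunger pushed to the stop (20 N on the wrist sensor) and staying down by itself; the pens, spool and tin were left in place, and the job was handed in at about 17.5 s.

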